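# Fetch the pressure weight from the cabinet drawer

### The job

Pull the drawer of the white cabinet by its handle all the way out to its stop, lift out the steel pressure regulator weight and set it down gently, upright on its flat base, in the empty shallow dish that stands beside the cabinet on the worktop. Then push the drawer fully shut, leaving the gasket rings in it and the other things where they are.

Things in the scene. Friction and masses are not known exactly. Their poses are not given: they have to be found in the camera images.
- cab: white melamine cabinet, fixed on the worktop, 240 deep (x) x 340 wide (y) x 240 mm high; origin: centre of its underside; x points from its front (robot side) to its back, z up. A full-width drawer at the top; below it two small doors, the one at the -y end half open, all lower than 135 mm. A small dish stands on top, over 80 mm behind the front edge
- cab_drawer0 (a joint): how far the drawer is pulled out (m), along the cabinet's -x: 0 fully shut, 0.166 at its stop; it starts 6 to 26 mm ajar
- cab_drawer0_handle (a point): centre of the drawer's steel bar handle: a level bar 11 mm thick, 120 mm long along y, its axis 35 mm in front of the drawer front (29 mm clear gap behind the bar) and 38 mm below the cabinet's top; moves with the drawer, axes as the cabinet's
- drawer_floor (a point): centre of the drawer's inside floor, moves with the drawer, axes as the cabinet's. The inside is 195 mm in x, 298 mm in y, its walls rise 75 mm above this point; a 6 mm thick divider along x at y = 0, 60 mm high, makes two equal compartments. At the stop, the part with x below +60 mm is clear of the cabinet's top board
- weight: steel pressure regulator weight in one of the drawer's two compartments (either one), not seen until the drawer is open: a round body of 62 mm diameter and 34 mm high with a groove round it, then a narrow neck and a grip knob of 26 mm diameter between 49 and 70 mm height; 70 mm high in all, about 0.3 to 0.65 kg; origin at the centre of its flat underside, z up its axis
- gasket0: lower ring of a stack of two silicone gasket rings lying in the other compartment: 96 mm outer, 76 mm inner diameter, 12 mm thick; origin at the centre of its underside
- gasket1: upper gasket ring, same size, lying on the first
- dish: empty shallow white ceramic dish on the worktop to the left or the right of the cabinet: 150 mm across at the rim, 22 mm high, flat inner floor of 128 mm diameter 5 mm above the worktop; loose; origin at the centre of its underside
- tub: white plastic container with a snap lid, 128 x 93 mm and 60 mm high, on the worktop at the other side of the cabinet from the dish; origin at the centre of its underside; leave it alone
- tumbler: steel tumbler, 66 mm across, 85 mm high, on the worktop beside the cabinet at its +y side; origin at the centre of its underside; leave it alone
- plug_dish: small white dish, 76 mm across, 14 mm high, with a red plastic safety plug in it (top 29 mm above its underside), on the middle of the cabinet's top; origin at the centre of its underside; leave it alone
Mind the look-alikes: they are no part of the job. Leave any blue or purple look-alike of the dish alone.

How it is judged:
On the way, in this order (a step that is already met when the one before it is completed fails the run):
1. the drawer is out at its stop (within 8 mm) (value of joint cab_drawer0 above 0.1576 m), for 0.2 s.
2. the weight stands upright in the dish (horizontal distance between weight and dish below 0.04 m and z of weight in the frame of dish below 0.012 m and angle between weight's own z axis and vertical below 0.12 rad), for 0.2 s.
At the end, for the whole second after the job is handed in: the weight stands upright (within 0.12 rad) and at rest on the floor of the dish (axes within 40 mm), the drawer is shut to within 6 mm, and both gasket rings lie in the drawer (all of step 2 and value of joint cab_drawer0 below 0.006 m and linear speed of weight below 0.02 m/s and x of gasket0 in the frame of drawer_floor between -0.11 and 0.11 m and y of gasket0 in the frame of drawer_floor between -0.15 and 0.15 m and z of each of gasket0, gasket1 in the frame of drawer_floor below 0.06 m and x of gasket1 in the frame of drawer_floor between -0.11 and 0.11 m and y of gasket1 in the frame of drawer_floor between -0.15 and 0.15 m); the robot touches nothing.
It fails at once if the lidded container is pushed more than 30 mm from its place (distance of tub from where it was at the start of the episode above 0.03 m).
It fails at once if the tumbler is pushed more than 30 mm from its place (distance of tumbler from where it was at the start of the episode above 0.03 m).
It fails at once if the small dish with the plug is pushed more than 30 mm from its place (distance of plug_dish from where it was at the start of the episode above 0.03 m).
It fails at once if the weight falls: it moves faster than 0.5 m/s while the fingers do not hold it (a drop of more than about 13 mm) (linear speed of weight above 0.5 m/s and contact force between the fingers and weight below 0.2 N).
It also fails if it takes over 72 s, if anything falls off the work surface, if the arm or the gripper's body presses on something with over 40 N, if the wrist force passes 120 N, or if a joint passes its speed limit or range.

### The arm

A 6-joint arm with a two-finger parallel gripper is mounted at the origin on the work surface. World frame = base frame: x ahead of the robot, y to its left, z up, the work surface at z = 0. Lengths are in m, angles in rad, forces in N, time in s.
With the tool pointing down it reaches from about 0.425 to 0.95 m from the base axis. Payload 3.5 kg.
Tool frame: the origin (TCP) lies between the finger pads; the fingertips stand 19 mm ahead of it and the grasp point (between the pads) is the TCP; y points along the fingers, z is the direction in which the jaws open and shut, and the axes are right-handed (so a half turn about y gives the same grasp; the last joint's range is limited). The gripper opens to 85 mm and grips with 20 to 120 N. Pads are 22 mm wide; open, the fingers measure 114 mm over their backs; the gripper's body (76 mm by 85 mm) begins 54 mm behind the grasp point. The pads swing forward as they close: fully open they stand 13 mm farther back than shut.
Start: joints at [0.972, 0.286, 1.577, -0, 1.279, -0.15], TCP at [0.293, 0.608, 0.25] pointing down, gripper open.
Joint ranges: [-2.77, 2.77], [-0.9, 2.22], [0.21, 2.48], [-1.53, 4.67], [0.24, 2.81], [-2.84, 2.84]. Speed limits (rad/s): [2.79, 2.79, 3.14, 3.14, 3.14, 3.14].

### API

Orientations are given as a unit quaternion [x, y, z, w].
In Python, from plant import get_state, read_camera, camera_model, sign_off gives the robot as it stands.
- The arm moves only by the tool carry_out, never from a script. Its argument "moves" is a list of rows, each a list of 7 numbers: the turn, a rotation vector about the tool's x, y, z in rad, then the shift along the tool's x, y, z in m, then the closure, from -1 (fully open) to 1 (shut). In form: [[wx, wy, wz, dx, dy, dz, jaw], ...]. A call has 1 to 10 rows; each row shifts and turns the commanded pose from where the row before left it, along the tool's axes as they then stand; what a row does not reach is not made up. A row lasts 1/8 s, in which the tool goes at most 62.5 mm and 10.7 degrees, less where a joint would pass 70% of its speed; a pose out of reach is approached as far as the arm can. A call is refused whole if a number of a shift passes 0.0625 or a number of a turn 0.188, either way. A call with a gripper value outside its range is refused whole. The fingers move at their own pace and stop on an object; "squeeze" is the grip in N (left out, the last holds). Time passes only in rows, so rows that do not move let the fingers close. It gives the time, the measured TCP pose, the force and the opening at its end, in the units of the state.
- get_state(): the state, without advancing time (a new reading comes with each control period).
- read_camera(name): name is "scene" or "side" or "wrist"; returns the picture (420x560x3 uint8, blue, green, red); there is no depth.
- camera_model(name): a dict with "camera_matrix" (3x3 intrinsics, pixels), "pose" (4x4, takes a point from camera to world coordinates). Camera axes: x right, y down, z forward; pixel columns grow to the right and rows downward; lengths in m; the calibration is good to about 2 mm. The wrist camera is an equidistant fisheye: a pixel r from the principal point sees the ray r / f radians off the axis. A picture is of the moment at which its call begins: read the wrist's pose just before it. camera_model takes no time and is no camera call; for the wrist camera it gives the pose at the moment of the call.
- sign_off(): hands the job in, once; it reports no verdict.
The state is a dict: "time": time; "qpos": joint angles; "dq": joint speeds; "joint_efforts": joint torques, N m; "eef_pos": TCP position; "tcp_rot": TCP orientation; "contact_force": force on the tool from outside, world axes, zero at the start; "wrist_torque": the same for the moment, N m; "opening": opening from 0.0 (shut) to 1.0 (fully open).
Only numpy, scipy, OpenCV 4.12 (cv2) and the standard library are available. Lean on these libraries where they do the work, as an engineer would, in place of code of your own. Each camera call takes 0.05 s, during which the arm holds its last target. There are 200 camera calls.

## Working session

There is one attempt and no reset: what is moved stays moved. The work goes in short steps, Python scripts to look and compute and a tool call to move; the robot and the scene stay as the last step left them, time stands still between calls to the robot, and variables do not carry over. Pictures are saved under pics/ and viewed, about 8 in all and at most 12, crops included, and the job is handed in when it is done.

Besides the shell and the picture viewer there is one more tool, called after "Call:" by a JSON object that holds its "api" and its "payload", one argument or row to a line. carry_out: Moves the arm, as the interface text tells. Its arguments: {"type":"object","properties":{"moves":{"type":"array","items":{"type":"array","items":{"type":"number"}}},"squeeze":{"type":"number"}},"required":["moves"]}

```bash
mkdir -p pics; ls
cat > h.py <<'E'
import numpy as np,cv2
from plant import get_state,read_camera,camera_model,sign_off
from scipy.spatial.transform import Rotation as R
def snap(n,f):
    m=camera_model(n); im=read_camera(n); cv2.imwrite('pics/'+f,im); np.savez('pics/'+f+'.npz',K=m['camera_matrix'],T=m['pose']); return im
def load(f):
    d=np.load('pics/'+f+'.npz'); return cv2.imread('pics/'+f),d['K'],d['T']
def ray(K,T,uv,fish=False):
    K=np.array(K);T=np.array(T)
    x=(uv[0]-K[0,2])/K[0,0]; y=(uv[1]-K[1,2])/K[1,1]
    if fish:
        r=np.hypot(x,y); s=np.sin(r)/max(r,1e-9); d=np.array([x*s,y*s,np.cos(r)])
    else: d=np.array([x,y,1.])
    d=T[:3,:3]@d; return T[:3,3],d/np.linalg.norm(d)
def onz(K,T,uv,z,fish=False):
    o,d=ray(K,T,uv,fish); return o+d*(z-o[2])/d[2]
def tri(r1,r2):
    (a,d),(b,e)=r1,r2; s=np.linalg.lstsq(np.c_[d,-e],b-a,rcond=None)[0]; p=a+s[0]*d;q=b+s[1]*e
    return (p+q)/2,np.linalg.norm(p-q)
E
python3 - <<'E'
from h import *
a=snap('scene','scene0.png');b=snap('side','side0.png')
for n in('scene','side','wrist'):
    m=camera_model(n);print(n,np.round(m['camera_matrix'],1).tolist(),np.round(m['pose'],3).tolist())
s=get_state();print({k:np.round(v,3).tolist() for k,v in s.items()})
print(R.from_quat(s['tcp_rot']).as_matrix().round(3))
E
```

```text
pics
scene [[414.7, 0.0, 284.4], [0.0, 414.7, 206.6], [0.0, 0.0, 1.0]] [[0.539, 0.612, -0.579, 1.218], [0.842, -0.392, 0.369, -0.344], [-0.001, -0.686, -0.727, 1.029], [0.0, 0.0, 0.0, 1.0]]
side [[431.1, 0.0, 278.8], [0.0, 431.1, 208.7], [0.0, 0.0, 1.0]] [[0.842, -0.298, 0.45, 0.025], [-0.539, -0.465, 0.702, -0.686], [0.0, -0.834, -0.552, 0.791], [0.0, 0.0, 0.0, 1.0]]
wrist [[325.2, 0.0, 280.5], [0.0, 325.2, 210.2], [0.0, 0.0, 1.0]] [[0.434, 0.858, 0.275, 0.222], [0.901, -0.412, -0.135, 0.642], [-0.003, 0.306, -0.952, 0.373], [0.0, 0.0, 0.0, 1.0]]
{'time': 0.1, 'qpos': [0.972, 0.287, 1.578, 0.0, 1.279, -0.15], 'dq': [-0.002, -0.002, -0.003, -0.0, 0.0, 0.0], 'joint_efforts': [0.001, -40.73, -29.37, -0.0, 0.003, -0.0], 'eef_pos': [0.293, 0.608, 0.249], 'tcp_rot': [0.69, -0.158, 0.157, -0.689], 'contact_force': [0.68, -0.526, 0.091], 'wrist_torque': [-0.041, -0.033, -0.018], 'opening': 0.997}
[[ 0.901 -0.001  0.434]
 [-0.434 -0.002  0.901]
 [-0.    -1.    -0.002]]
```

View pics/scene0.png

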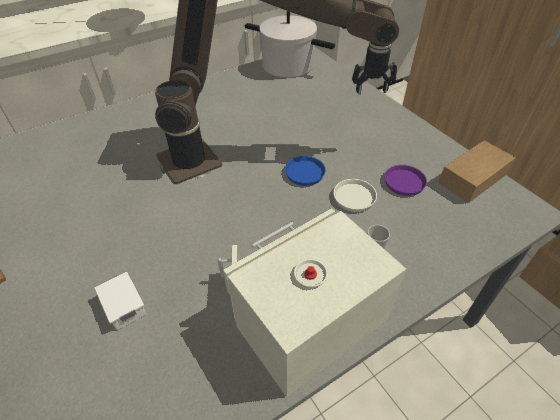

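View pics/side0.png

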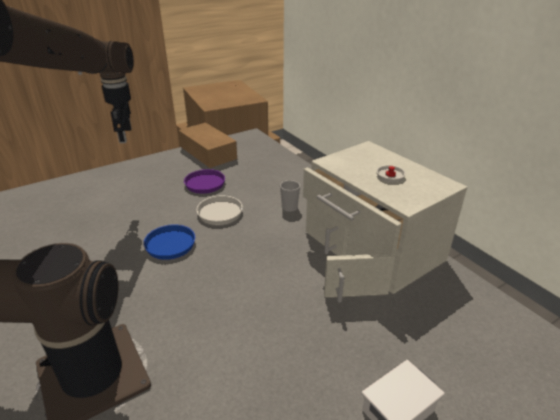

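The scene view shows the cabinet top with corners near (341,215), (404,268), (290,352) and (228,270), and the handle from (254,244) to (294,226).

- **Dish candidates:** white dish (355,195), blue (305,170), purple (405,180), and the small plug dish (310,273). I choose the white one at (355,195).
- **Other things:** tumbler (378,237), tub (120,298), half-open door at (235,260).

Next I measure these and take one close crop.

Run:
```python
from h import *
A,K,T=load('scene0.png');B,K2,T2=load('side0.png')
for n,c in dict(fL=(341,215),bL=(404,268),bR=(290,352),fR=(228,270)).items(): print(n,onz(K,T,c,.24).round(3))
for n,c in dict(fL=(307,176),bL=(368,147),bR=(460,185),fR=(397,218)).items(): print('side',n,onz(K2,T2,c,.24).round(3))
for c in((254,244),(294,226)): print('handle',onz(K,T,c,.205).round(3))
for c in((318,195),(356,215)): print('handle side',onz(K2,T2,c,.205).round(3))
for I,k,t,w in((A,K,T,(325,395,170,222)),(B,K2,T2,(185,255,190,232))):
    x0,x1,y0,y1=w; h=cv2.cvtColor(I,cv2.COLOR_BGR2HSV)[y0:y1,x0:x1]
    m=((h[...,2]>165)).astype(np.uint8)
    c=max(cv2.findContours(m,0,1)[0],key=cv2.contourArea)
    P=np.array([onz(k,t,(u+x0,v+y0),.022)[:2] for u,v in c[:,0].astype(float)])
    e=cv2.minEnclosingCircle(P.astype(np.float32)); print('dish',np.round(e,4) if 0 else e,P.mean(0),len(P))
print('tumbler',onz(K,T,(379,231),.085),onz(K2,T2,(290,187),.085))
print('door tip', onz(K,T,(235,247),.135), onz(K2,T2,(327,257),.135))
c1=cv2.resize(A[150:320,210:430],None,fx=2.5,fy=2.5,interpolation=2)
c2=cv2.resize(B[130:310,180:470],None,fx=1.9,fy=1.9,interpolation=2)
w=max(c1.shape[1],c2.shape[1]);c1=c1[:250];
cv2.imwrite('pics/crop0.png',np.vstack([cv2.copyMakeBorder(c,0,0,0,w-c.shape[1],0) for c in(c1,c2)]))
```

```text
fL [0.694 0.163 0.24 ]
bL [0.902 0.183 0.24 ]
bR [ 0.927 -0.146  0.24 ]
fR [ 0.689 -0.159  0.24 ]
side fL [0.62  0.106 0.24 ]
side bL [0.874 0.151 0.24 ]
side bR [ 0.918 -0.14   0.24 ]
side fR [ 0.677 -0.16   0.24 ]
handle [ 0.63  -0.06   0.205]
handle [0.635 0.058 0.205]
handle side [0.623 0.059 0.205]
handle side [ 0.645 -0.064  0.205]
dish ((0.4927310347557068, 0.4063757061958313), 0.07505535334348679) [0.49531539 0.41969377] 169
dish ((0.48716050386428833, 0.37976929545402527), 0.0665658563375473) [0.48619755 0.38381693] 89
tumbler [0.70210013 0.31766899 0.085     ] [0.6990166 0.2988252 0.085    ]
door tip [ 0.56146013 -0.08435588  0.135     ] [ 0.5444334  -0.08654051  0.135     ]
```

View pics/crop0.png

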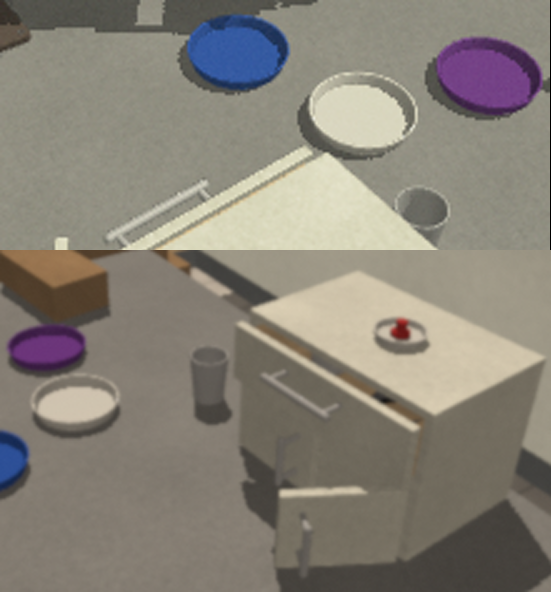

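The crop confirms the white empty dish at (355,195), with blue and purple ones beside it. The bar handle and ajar drawer are clear. I'll triangulate the handle, then move above it.

Run:
```python
from h import *
A,K,T=load('scene0.png');B,K2,T2=load('side0.png')
def t(n,a,b):
    p,e=tri(ray(K,T,a),ray(K2,T2,b));print(n,p.round(3),round(e,4))
t('h-',(253.2,245.2),(352.6,215.3));t('h+',(292.8,225.2),(318.9,196.3))
t('drawer fL',(333,210),(305.5,169));t('bL',(404,268),(368,147));t('bR',(290,352),(460,185));t('tumbler',(379,231),(290,188))
for c in ((326,193),(385,193),(355,180),(355,209)): print('dish rim',onz(K,T,(c[0],c[1]),.022).round(3))
for c in ((196.5,210),(242.5,210),(220,198),(220,223)): print('dish rim side',onz(K2,T2,c,.022).round(3))
```

```text
h- [ 0.634 -0.064  0.208] 0.0009
h+ [0.627 0.06  0.199] 0.0001
drawer fL [0.658 0.165 0.224] 0.0021
bL [0.9   0.184 0.226] 0.0147
bR [ 0.924 -0.141  0.236] 0.0078
tumbler [0.704 0.314 0.079] 0.0145
dish rim [0.44  0.323 0.022]
dish rim [0.55  0.494 0.022]
dish rim [0.443 0.448 0.022]
dish rim [0.553 0.359 0.022]
dish rim side [0.425 0.428 0.022]
dish rim side [0.55  0.349 0.022]
dish rim side [0.521 0.453 0.022]
dish rim side [0.457 0.322 0.022]
```

Call:
{"api": "carry_out", "payload": {
  "moves": [
    [0,0.187,0,0,-0.015,0,-1],
    [0,0.187,0,0,-0.015,0,-1],
    [0,0.187,0,0,-0.015,0,-1],
    [0,0.187,0,0,-0.015,0,-1],
    [0,0.187,0,0,-0.015,0,0.4],
    [0,0.187,0,0,-0.015,0,0.4],
    [0,0,0,0.05,0,0.02,0.4],
    [0,0,0,0.05,0,0.02,0.4],
    [0,0,0,0.05,0,0.02,0.4],
    [0,0,0,0.05,0,0.02,0.4]
  ],
  "squeeze": 60
}}

```text
time: 1.35
eef_pos: [0.373, 0.4064, 0.3397]
tcp_rot: [0.5, -0.5, 0.5, -0.5]
contact_force: [0.8, -0.2, 0.2]
opening: 0.298
```

Call:
{"api": "carry_out", "payload": {
  "moves": [
    [0,0,0,0.05,0,0.03,0.4],
    [0,0,0,0.05,0,0.03,0.4],
    [0,0,0,0.05,0,0.03,0.4],
    [0,0,0,0.05,0,0.03,0.4],
    [0,0,0,0.05,0,0.03,0.4],
    [0,0,0,0.05,0,0.03,0.4],
    [0,0,0,0.05,0,0.03,0.4],
    [0,0,0,0.05,0,0.03,0.4],
    [0,0,0,0,0,0,0.4],
    [0,0,0,0,0,0,0.4]
  ]
}}

```text
time: 2.6
eef_pos: [0.6125, 0.0083, 0.3396]
tcp_rot: [-0.5, 0.501, -0.5, 0.5]
contact_force: [-0.9, -0.6, 0.0]
opening: 0.301
```

Run:
```python
from h import *
snap('wrist','w1.png');print(np.round(get_state()['eef_pos'],4),camera_model('wrist')['pose'])
```

```text
[0.6123 0.009  0.3399] [[ 9.99998269e-01  1.09072440e-03 -1.50714530e-03  6.12828517e-01]
 [ 5.76001594e-04 -9.51820617e-01 -3.06654823e-01  8.79273037e-02]
 [-1.76900786e-03  3.06653424e-01 -9.51819598e-01  4.63888608e-01]
 [ 0.00000000e+00  0.00000000e+00  0.00000000e+00  1.00000000e+00]]
```

View pics/w1.png

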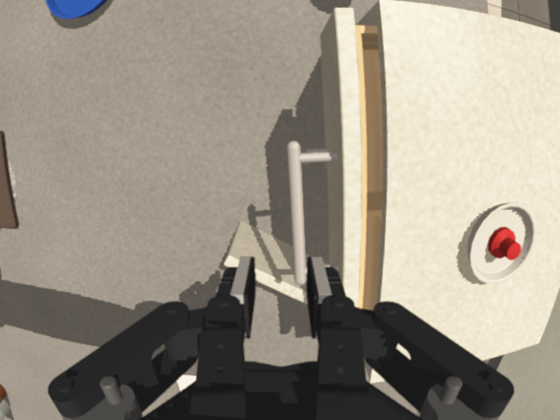

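The wrist view shows the handle bar from (294,145) to (301,282), the drawer front's top edge at x≈350, and the gap behind it.

Run:
```python
from h import *
A,K,T=load('w1.png')
for c in((294,147),(298,215),(301,280)): print(onz(K,T,c,.205,True).round(4))
for c in((345,12),(354,150),(358,300)): print('drawer top',onz(K,T,c,.232,True).round(4))
for c in((380,5),(386,150),(384,295)): print('cab edge',onz(K,T,c,.24,True).round(4))
```

```text
[0.6232 0.0568 0.205 ]
[ 6.271e-01 -2.000e-04  2.050e-01]
[ 0.6311 -0.063   0.205 ]
drawer top [0.6583 0.1602 0.232 ]
drawer top [0.6658 0.0586 0.232 ]
drawer top [ 0.6793 -0.0687  0.232 ]
cab edge [0.6821 0.1658 0.24  ]
cab edge [0.6877 0.0603 0.24  ]
cab edge [ 0.6994 -0.0596  0.24  ]
```

Call:
{"api": "carry_out", "payload": {
  "moves": [
    [0,-0.066,0,0,0,0,0.4],
    [0,0,0,0.011,0,0.014,0.4],
    [0,0,0,0,0.035,0,0.4],
    [0,0,0,0,0.035,0,0.4],
    [0,0,0,0,0.03,0,0.4],
    [0,0,0,0,0.03,0,0.4],
    [0,0,0,0,0,0,0.4],
    [0,0,0,0,0,0,0.8],
    [0,0,0,0,0,0,0.9],
    [0,0,0,0,0,0,0.9]
  ]
}}

```text
time: 3.9
eef_pos: [0.6281, -0.0017, 0.2113]
tcp_rot: [-0.516, 0.483, -0.484, 0.517]
contact_force: [0.3, 0.9, -1.8]
opening: 0.104
```

Call:
{"api": "carry_out", "payload": {
  "moves": [
    [0,0,0,0,0,-0.01,1],
    [0,0,0,0,0,-0.015,1],
    [0,0,0,0,0,-0.02,1],
    [0,0,0,0,0,-0.02,1],
    [0,0,0,0,0,-0.02,1],
    [0,0,0,0,0,-0.02,1],
    [0,0,0,0,0,-0.02,1],
    [0,0,0,0,0,-0.01,1],
    [0,0,0,0,0,0,1]
  ]
}}

```text
time: 5.03
eef_pos: [0.4921, -0.0105, 0.2113]
tcp_rot: [-0.516, 0.483, -0.483, 0.516]
contact_force: [-1.1, 3.3, 3.4]
opening: 0.101
```

Call:
{"api": "carry_out", "payload": {
  "moves": [
    [0,0,0,0,0,-0.005,1],
    [0,0,0,0,0,-0.005,1],
    [0,0,0,0,0,-0.004,1],
    [0,0,0,0,0,0,1]
  ]
}}

```text
time: 5.52
eef_pos: [0.4793, -0.0113, 0.2113]
tcp_rot: [-0.516, 0.483, -0.483, 0.517]
contact_force: [-1.9, 4.9, 5.7]
opening: 0.1
```

Call:
{"api": "carry_out", "payload": {
  "moves": [
    [0,0,0,0,0,-0.003,1],
    [0,0,0,0,0,-0.003,1],
    [0,0,0,0,0,0,1]
  ]
}}

```text
time: 5.9
eef_pos: [0.4765, -0.0115, 0.2113]
tcp_rot: [-0.513, 0.481, -0.486, 0.519]
contact_force: [11.4, 7.7, -1.4]
opening: 0.098
```

Call:
{"api": "carry_out", "payload": {
  "moves": [
    [0,0,0,0,0,-0.003,1],
    [0,0,0,0,0,0,1],
    [0,0,0,0,0,0,1]
  ]
}}

```text
time: 6.28
eef_pos: [0.4763, -0.0116, 0.2113]
tcp_rot: [-0.51, 0.479, -0.489, 0.522]
contact_force: [20.3, 7.9, -7.4]
opening: 0.099
```

Call:
{"api": "carry_out", "payload": {
  "moves": [
    [0,0,0,0,0,0.006,1],
    [0,0,0,0,0,0,0.4],
    [0,0,0,0,0,0,0.4],
    [0,0,0,0,-0.03,0,0.4],
    [0,0,0,0,-0.05,0,0.4],
    [0,0,0,0,-0.05,0.03,0.4],
    [0,0,0,0,-0.02,0.05,0.0],
    [0,0,0,0,0,0.04,0.0],
    [0,0,0,0,0,0,0.0],
    [0,0,0,0,0,0,0.0]
  ]
}}

```text
time: 7.52
eef_pos: [0.5948, -0.0043, 0.3592]
tcp_rot: [0.517, -0.484, 0.483, -0.515]
contact_force: [-0.7, 0.5, -0.2]
opening: 0.501
```

Run:
```python
from h import *
snap('wrist','w2.png');snap('scene','scene2.png');snap('side','side2.png')
```

```text
(no output)
```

View pics/w2.png

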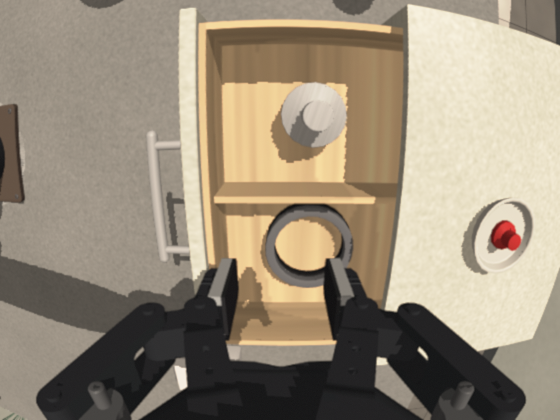

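The knob top is at (319,115) in the +y compartment; the rings are at (309,245) in the other. I need the height, so I'll crop the scene and side views.

Run:
```python
from h import *
A=cv2.imread('pics/scene2.png');B=cv2.imread('pics/side2.png')
a=cv2.resize(A[160:300,200:370],None,fx=4,fy=4,interpolation=2)[:,:400+280]
b=cv2.resize(B[150:270,270:440],None,fx=4,fy=4,interpolation=2)
print(a.shape,b.shape)
b=cv2.resize(B[160:250,270:440],None,fx=2,fy=2,interpolation=2)
cv2.imwrite('pics/crop2.png',a[:600,:680])
_,K,T=load('w2.png')
for z in(.2,.21,.22,.23): print(z,onz(K,T,(319,115),z,True).round(4))
```

```text
(560, 680, 3) (480, 680, 3)
0.2 [0.6229 0.0715 0.2   ]
0.21 [0.6218 0.0716 0.21  ]
0.22 [0.6206 0.0717 0.22  ]
0.23 [0.6195 0.0718 0.23  ]
```

View pics/crop2.png

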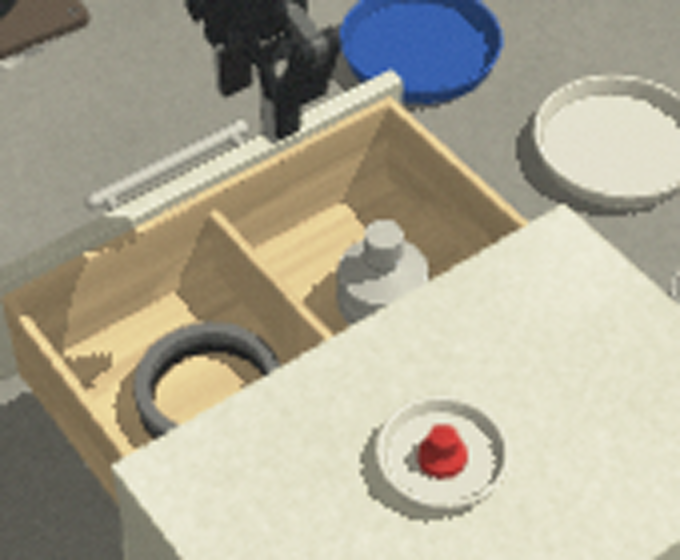

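Scene crop: knob top at (385,233), i.e. full-frame (296.2,218.2). The tumbler is only visible at the right edge, and the dish is still in place.

Run:
```python
from h import *
_,K,T=load('w2.png');_,K2,T2=load('scene2.png')
def t(n,a,b): p,e=tri(ray(K,T,a,True),ray(K2,T2,b));print(n,p.round(4),round(e,4))
t('knob',(319,115),(296.2,218.2))
t('divider front top',(217,192),(253.2,213.2))
t('corner +y',(203,27),(297,185.5))
for c in((281,115),(347,115),(314,81),(314,147)): print([onz(K,T,c,z,True)[:2].round(4).tolist() for z in(.17,.18,.19)])
```

```text
knob [0.6217 0.0723 0.2144] 0.0016
divider front top [ 0.5344 -0.0055  0.1981] 0.0048
corner +y [0.522  0.1418 0.2171] 0.0011
[[0.5902, 0.0684], [0.5902, 0.0686], [0.5903, 0.0688]]
[[0.6535, 0.0738], [0.6515, 0.0738], [0.6495, 0.0739]]
[[0.6191, 0.1036], [0.6182, 0.1026], [0.6173, 0.1017]]
[[0.6241, 0.0398], [0.623, 0.0409], [0.6219, 0.042]]
```

Call:
{"api": "carry_out", "payload": {
  "moves": [
    [0,0,0,-0.037,0,0.016,0],
    [0,0,0,-0.037,0,0.016,0],
    [0,0,0,0,0.04,0,0],
    [0,0,0,0,0.03,0,0],
    [0,0,0,0,0,0,0],
    [0,0,0,0,0,0,0]
  ]
}}

```text
time: 8.43
eef_pos: [0.623, 0.0717, 0.2923]
tcp_rot: [-0.516, 0.483, -0.484, 0.517]
contact_force: [0.9, -0.5, 0.7]
opening: 0.502
```

Run:
```python
from h import *
A=snap('wrist','w3.png');s=get_state();print(np.round(s['eef_pos'],4),s['opening'],R.from_quat(s['tcp_rot']).as_matrix().round(3).tolist())
```

```text
[0.6233 0.0717 0.2929] 0.4980113278018886 [[0.066, 0.004, 0.998], [-0.998, -0.0, 0.066], [0.0, -1.0, 0.004]]
```

View pics/w3.png

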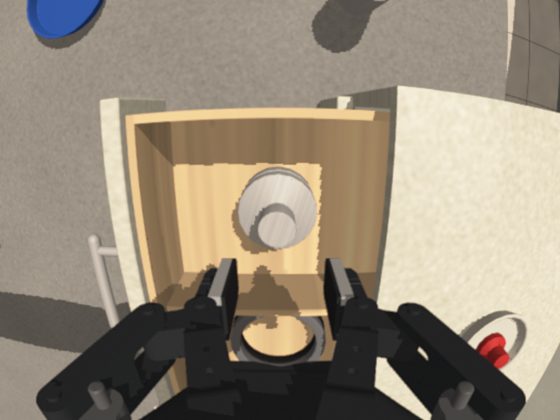

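The knob top is at (277,227), centred between the fingers. I'll check it by ray and lower.

Run:
```python
from h import *
_,K,T=load('w3.png');_,K1,T1=load('w2.png')
print(onz(K,T,(277,227),.2135,True),tri(ray(K,T,(277,227),True),ray(K1,T1,(319,115),True)))
```

```text
[0.62096347 0.07336235 0.2135    ] (array([0.62142441, 0.07170797, 0.20948786]), np.float64(0.0008327855199033143))
```

Call:
{"api": "carry_out", "payload": {
  "moves": [
    [0,0,0,0,0.03,-0.001,0],
    [0,0,0,0,0.03,0,0],
    [0,0,0,0,0.015,0,0],
    [0,0,0,0,0,0,0]
  ]
}}

```text
time: 8.98
eef_pos: [0.6216, 0.0718, 0.2153]
tcp_rot: [0.516, -0.483, 0.483, -0.516]
contact_force: [0.3, 0.1, 0.0]
opening: 0.503
```

Call:
{"api": "carry_out", "payload": {
  "moves": [
    [0,0,0,0,0.0125,0,0],
    [0,0,0,0,0,0,0.3],
    [0,0,0,0,0,0,0.6],
    [0,0,0,0,0,0,1],
    [0,0,0,0,0,0,1],
    [0,0,0,0,0,0,1]
  ],
  "squeeze": 80
}}

```text
time: 9.72
eef_pos: [0.6217, 0.0719, 0.203]
tcp_rot: [-0.516, 0.483, -0.483, 0.516]
contact_force: [-1.2, 0.2, 0.3]
opening: 0.278
```

Call:
{"api": "carry_out", "payload": {
  "moves": [
    [0,0,0,0,-0.005,0,1],
    [0,0,0,0,-0.015,0,1],
    [0,0,0,0,-0.025,0,1],
    [0,0,0,0,-0.03,0,1],
    [0,0,0,0,-0.03,0,1],
    [0,0,0,0,-0.015,0,1],
    [0,0,0,0,0,0,1],
    [0,0,0,0,0,0,1]
  ]
}}

```text
time: 10.72
eef_pos: [0.621, 0.0719, 0.321]
tcp_rot: [0.517, -0.484, 0.482, -0.516]
contact_force: [0.1, -0.4, -5.4]
opening: 0.275
```

Run:
```python
from h import *
A,K,T=load('scene0.png');B,K2,T2=load('side0.png')
# dish rim outer contour, ellipse centre
for I,k,t,w in((A,K,T,(325,384,172,217)),(B,K2,T2,(190,250,192,230))):
    x0,x1,y0,y1=w; g=I[y0:y1,x0:x1].astype(int); h=cv2.cvtColor(I,cv2.COLOR_BGR2HSV)[y0:y1,x0:x1]
    for th in(150,160,175):
        m=((h[...,2]>th)&(h[...,1]<90)).astype(np.uint8)
        c=cv2.convexHull(max(cv2.findContours(m,0,1)[0],key=cv2.contourArea))
        x,y,ww,hh=cv2.boundingRect(c)
        e=cv2.fitEllipse(c) ; uv=(e[0][0]+x0,e[0][1]+y0)
        print(th,(x+x0,y+y0,ww,hh),np.round(uv,1),np.round(e[1],1),onz(k,t,uv,.022).round(4),onz(k,t,uv,.012).round(4))
```

```text
150 (334, 178, 43, 32) [354.9 193.5] [30.6 44.3] [0.4954 0.4047 0.022 ] [0.4882 0.4121 0.012 ]
160 (334, 178, 43, 31) [355.  193.4] [30.3 43.6] [0.4952 0.4052 0.022 ] [0.488  0.4127 0.012 ]
175 (334, 179, 39, 30) [352.5 194.6] [27.3 40.4] [0.4952 0.3943 0.022 ] [0.4881 0.4016 0.012 ]
150 (196, 196, 47, 25) [219.  207.8] [25.4 46.9] [0.4916 0.4008 0.022 ] [0.4977 0.4149 0.012 ]
160 (199, 202, 44, 19) [220.7 210.5] [18.7 43.4] [0.489  0.3837 0.022 ] [0.495  0.3976 0.012 ]
175 (200, 202, 41, 19) [219.6 210.9] [18.  39.8] [0.485  0.3835 0.022 ] [0.491  0.3974 0.012 ]
```

Call:
{"api": "carry_out", "payload": {
  "moves": [
    [0,0,0,-0.015,0,-0.005,1],
    [0,0,0,-0.03,0,-0.01,1],
    [0,0,0,-0.04,0,-0.013,1],
    [0,0,0,-0.045,0,-0.014,1],
    [0,0,0,-0.045,0,-0.014,1],
    [0,0,0,-0.045,0,-0.014,1],
    [0,0,0,-0.045,0,-0.014,1],
    [0,0,0,-0.04,0,-0.013,1],
    [0,0,0,-0.02,0,-0.008,1],
    [0,0,0,-0.01,0,-0.003,1]
  ]
}}

```text
time: 11.98
eef_pos: [0.4907, 0.3999, 0.322]
tcp_rot: [0.517, -0.483, 0.483, -0.516]
contact_force: [0.5, -0.3, -4.3]
opening: 0.28
```

Call:
{"api": "carry_out", "payload": {
  "moves": [
    [0,0,0,0,0.03,0,1],
    [0,0,0,0,0.03,0,1],
    [0,0,0,0,0.03,0,1],
    [0,0,0,0,0.02,0,1],
    [0,0,0,0,0,0,1],
    [0,0,0,0,0,0,1]
  ]
}}

```text
time: 12.72
eef_pos: [0.4928, 0.3992, 0.2144]
tcp_rot: [-0.515, 0.483, -0.484, 0.517]
contact_force: [0.1, 0.9, -4.7]
opening: 0.279
```

Run:
```python
from h import *
snap('wrist','w4.png');s=get_state();print(np.round(s['eef_pos'],4))
```

```text
[0.4929 0.3994 0.2149]
```

View pics/w4.png

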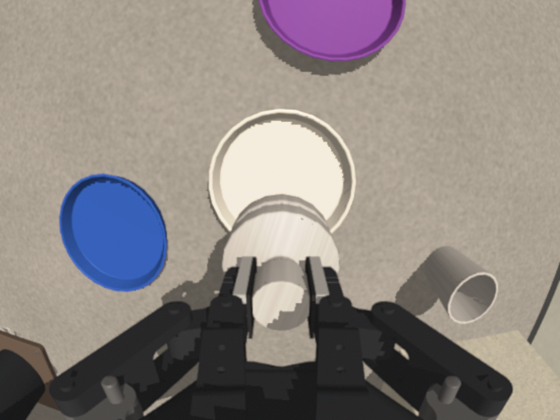

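The white dish is under the held weight, with rim points at (209,180), (355,182), (282,110) and (226,133). I'll fit the rim circle.

Run:
```python
from h import *
A,K,T=load('w4.png')
P=np.array([onz(K,T,c,.022,True)[:2] for c in((209,180),(355,182),(282,110),(226,133),(339,133),(214,208),(351,205))])
s=np.linalg.lstsq(np.c_[2*P,np.ones(len(P))],(P**2).sum(1),rcond=None)[0]
print(s[:2],np.sqrt(s[2]+s[:2]@s[:2]))
```

```text
[0.49471051 0.40402377] 0.07450845508876924
```

Call:
{"api": "carry_out", "payload": {
  "moves": [
    [0,0,0,-0.004,0.02,0.002,1],
    [0,0,0,0,0.03,0,1],
    [0,0,0,0,0.03,0,1],
    [0,0,0,0,0.03,0,1],
    [0,0,0,0,0.015,0,1],
    [0,0,0,0,0.01,0,1],
    [0,0,0,0,0.005,0,1],
    [0,0,0,0,0,0,1],
    [0,0,0,0,0,0,1]
  ]
}}

```text
time: 13.9
eef_pos: [0.4942, 0.4035, 0.074]
tcp_rot: [-0.516, 0.483, -0.483, 0.517]
contact_force: [-0.1, 0.3, -4.7]
opening: 0.277
```

Call:
{"api": "carry_out", "payload": {
  "moves": [
    [0,0,0,0,0.003,0,1],
    [0,0,0,0,0.002,0,1],
    [0,0,0,0,0,0,1]
  ]
}}

```text
time: 14.28
eef_pos: [0.4933, 0.403, 0.0675]
tcp_rot: [0.516, -0.483, 0.483, -0.516]
contact_force: [-0.2, 0.1, -4.6]
opening: 0.275
```

Call:
{"api": "carry_out", "payload": {
  "moves": [
    [0,0,0,0,0.0015,0,1],
    [0,0,0,0,0,0,1]
  ]
}}

```text
time: 14.52
eef_pos: [0.4934, 0.4031, 0.0662]
tcp_rot: [0.516, -0.483, 0.483, -0.516]
contact_force: [-0.4, -0.7, -3.6]
opening: 0.276
```

Call:
{"api": "carry_out", "payload": {
  "moves": [
    [0,0,0,0,0.0015,0,1],
    [0,0,0,0,0,0,1]
  ]
}}

```text
time: 14.78
eef_pos: [0.4937, 0.4033, 0.0651]
tcp_rot: [-0.516, 0.483, -0.483, 0.516]
contact_force: [0.5, -0.1, -2.2]
opening: 0.276
```

Call:
{"api": "carry_out", "payload": {
  "moves": [
    [0,0,0,0,0.001,0,1],
    [0,0,0,0,0,0,1]
  ]
}}

```text
time: 15.02
eef_pos: [0.4937, 0.4034, 0.0651]
tcp_rot: [-0.516, 0.483, -0.483, 0.516]
contact_force: [-4.9, -1.9, 4.3]
opening: 0.274
```

Call:
{"api": "carry_out", "payload": {
  "moves": [
    [0,0,0,0,0.001,0,1],
    [0,0,0,0,0,0,1]
  ]
}}

```text
time: 15.28
eef_pos: [0.4938, 0.4034, 0.065]
tcp_rot: [0.516, -0.483, 0.483, -0.516]
contact_force: [-4.5, -2.6, 8.8]
opening: 0.278
```

In contact with the dish floor (force +8.8 N). Now release and retreat.

Call:
{"api": "carry_out", "payload": {
  "moves": [
    [0,0,0,0,-0.0015,0,1],
    [0,0,0,0,0,0,0.35],
    [0,0,0,0,0,0,0.0],
    [0,0,0,0,0,0,0.0],
    [0,0,0,0,-0.02,0,0.0],
    [0,0,0,0,-0.04,0,0.0],
    [0,0,0,0,-0.06,0,0.0],
    [0,0,0,0,-0.06,0,0.0],
    [0,0,0,0,-0.06,0,0.0],
    [0,0,0,0,-0.03,0,0.8]
  ]
}}

```text
time: 16.52
eef_pos: [0.4944, 0.4037, 0.3417]
tcp_rot: [-0.513, 0.482, -0.484, 0.519]
contact_force: [-0.2, -0.3, -0.6]
opening: 0.304
```

Run:
```python
from h import *
snap('wrist','w5.png');s=get_state();print(np.round(s['eef_pos'],4))
```

```text
[0.4952 0.4042 0.3453]
```

View pics/w5.png

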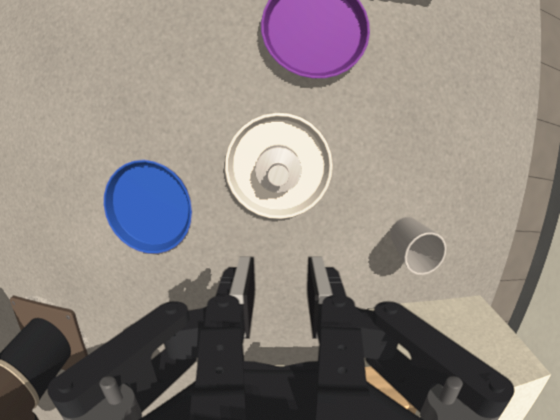

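The weight stands upright, near the centre of the dish (dish 279,166; knob 278,175). Now back to the handle.

Call:
{"api": "carry_out", "payload": {
  "moves": [
    [0,0,0,0.03,0,-0.004,0.4],
    [0,0,0,0.05,0,-0.006,0.4],
    [0,0,0,0.05,0,-0.006,0.4],
    [0,0,0,0.05,0,-0.006,0.4],
    [0,0,0,0.05,0,-0.006,0.4],
    [0,0,0,0.05,0,-0.006,0.4],
    [0,0,0,0.05,0,-0.006,0.4],
    [0,0,0,0.05,0,-0.004,0.4],
    [0,0,0,0.034,0,-0.002,0.4],
    [0,0,0,0,0,0,0.4]
  ]
}}

```text
time: 17.82
eef_pos: [0.4747, -0.0147, 0.3345]
tcp_rot: [-0.515, 0.484, -0.484, 0.515]
contact_force: [-0.2, 1.0, -0.3]
opening: 0.295
```

Call:
{"api": "carry_out", "payload": {
  "moves": [
    [0,0,0,0,0,0,0.4],
    [0,0,0,0,0,0,0.4]
  ]
}}

```text
time: 18.08
eef_pos: [0.4749, -0.012, 0.3344]
tcp_rot: [-0.517, 0.483, -0.483, 0.517]
contact_force: [0.2, -0.7, 0.9]
opening: 0.298
```

Run:
```python
from h import *
A=snap('wrist','w6.png');s=get_state();print(np.round(s['eef_pos'],4),R.from_quat(s['tcp_rot']).as_matrix().round(3).tolist())
```

```text
[ 0.4749 -0.012   0.3344] [[0.068, 0.0, 0.998], [-0.998, 0.0, 0.068], [-0.0, -1.0, 0.0]]
```

View pics/w6.png

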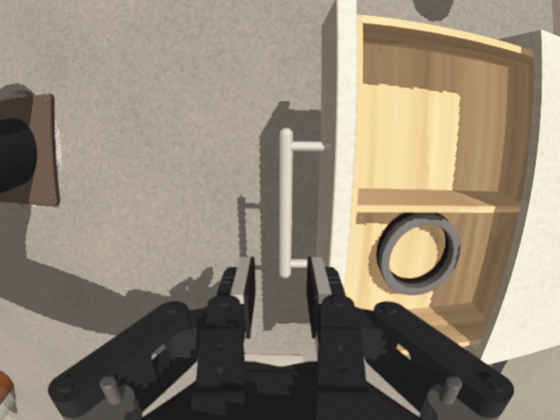

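The bar column (x≈286, rows 130–275) sits about 4 mm ahead of the finger centre; both rings still lie in the drawer. I'll shift 4 mm, descend and grip.

Call:
{"api": "carry_out", "payload": {
  "moves": [
    [0,0,0,0,0,0.004,0.4],
    [0,0,0,0,0.035,0,0.4],
    [0,0,0,0,0.035,0,0.4],
    [0,0,0,0,0.03,0,0.4],
    [0,0,0,0,0.024,0,0.4],
    [0,0,0,0,0,0,0.4],
    [0,0,0,0,0,0,0.8],
    [0,0,0,0,0,0,1],
    [0,0,0,0,0,0,1]
  ],
  "squeeze": 60
}}

```text
time: 19.25
eef_pos: [0.4795, -0.0126, 0.2113]
tcp_rot: [-0.516, 0.483, -0.484, 0.517]
contact_force: [0.8, 0.9, 0.1]
opening: 0.098
```

Call:
{"api": "carry_out", "payload": {
  "moves": [
    [0,0,0,0,0,0.01,1],
    [0,0,0,0,0,0.015,1],
    [0,0,0,0,0,0.02,1],
    [0,0,0,0,0,0.02,1],
    [0,0,0,0,0,0.02,1],
    [0,0,0,0,0,0.02,1],
    [0,0,0,0,0,0.02,1],
    [0,0,0,0,0,0.015,1],
    [0,0,0,0,0,0.01,1],
    [0,0,0,0,0,0,1]
  ]
}}

```text
time: 20.5
eef_pos: [0.6305, -0.0029, 0.2113]
tcp_rot: [-0.515, 0.482, -0.484, 0.517]
contact_force: [0.5, 1.1, 5.9]
opening: 0.1
```

Expected shut position is x≈0.642.

Call:
{"api": "carry_out", "payload": {
  "moves": [
    [0,0,0,0,0,0.004,1],
    [0,0,0,0,0,0.004,1],
    [0,0,0,0,0,0.003,1],
    [0,0,0,0,0,0,1]
  ]
}}

```text
time: 21.0
eef_pos: [0.6402, -0.0023, 0.2114]
tcp_rot: [-0.516, 0.483, -0.484, 0.517]
contact_force: [1.2, 1.0, 5.8]
opening: 0.1
```

Call:
{"api": "carry_out", "payload": {
  "moves": [
    [0,0,0,0,0,0.003,1],
    [0,0,0,0,0,0,1],
    [0,0,0,0,0,0,1]
  ]
}}

```text
time: 21.38
eef_pos: [0.6422, -0.0021, 0.2113]
tcp_rot: [0.517, -0.483, 0.483, -0.516]
contact_force: [-2.3, 0.3, 7.1]
opening: 0.096
```

Call:
{"api": "carry_out", "payload": {
  "moves": [
    [0,0,0,0,0,0.003,1],
    [0,0,0,0,0,0,1],
    [0,0,0,0,0,0,1]
  ]
}}

```text
time: 21.75
eef_pos: [0.6424, -0.0021, 0.2113]
tcp_rot: [0.519, -0.485, 0.481, -0.514]
contact_force: [-12.0, -0.1, 11.7]
opening: 0.102
```

Call:
{"api": "carry_out", "payload": {
  "moves": [
    [0,0,0,0,0,-0.004,1],
    [0,0,0,0,0,0,0.4],
    [0,0,0,0,0,0,0.4],
    [0,0,0,0,-0.02,0,0.4],
    [0,0,0,0,-0.04,0,0.4],
    [0,0,0,0,-0.05,0,0.4],
    [0,0,0,0,-0.04,-0.03,0.4],
    [0,0,0,0,0,-0.03,0.4],
    [0,0,0,0,0,0,0.4],
    [0,0,0,0,0,0,0.4]
  ]
}}

```text
time: 23.0
eef_pos: [0.5821, -0.006, 0.3605]
tcp_rot: [-0.516, 0.483, -0.483, 0.516]
contact_force: [-0.7, 0.7, 0.4]
opening: 0.297
```

Run:
```python
from h import *
A=snap('wrist','w7.png');B=snap('scene','scene7.png')
b=cv2.resize(B[150:320,200:430],None,fx=2.4,fy=2.4,interpolation=2)[:, :552]
a=A[:, :]
a=cv2.resize(a[0:320],None,fx=.55,fy=.55)
w=max(a.shape[1],b.shape[1])
cv2.imwrite('pics/fin.png',np.vstack([cv2.copyMakeBorder(i,0,0,0,w-i.shape[1],0) for i in(b,a)]))
K,T=camera_model('wrist')['camera_matrix'],camera_model('wrist')['pose']
print(get_state()['eef_pos'])
```

```text
[ 0.58222735 -0.00594913  0.35972001]
```

View pics/fin.png

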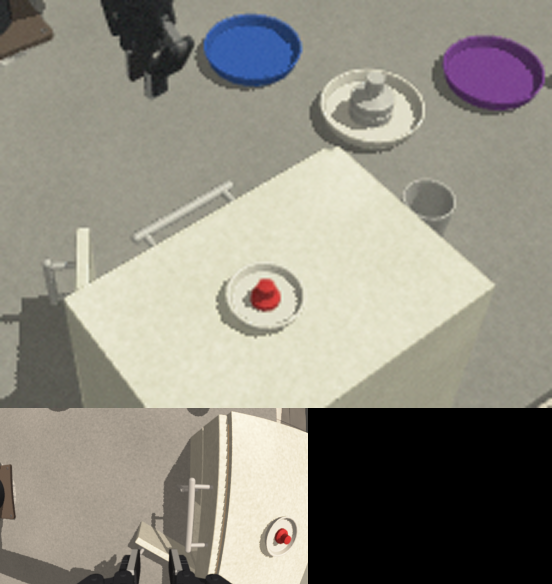

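The weight stands upright in the white dish (370,95 in the crop) and the drawer looks flush. I'll check the handle position numerically in the wrist image before handing in.

Run:
```python
from h import *
A,K,T=load('w7.png')
g=cv2.cvtColor(A,cv2.COLOR_BGR2GRAY)
for r in(170,195,220):
    seg=g[r,325:375]; print(r,seg.tolist()[10:40])
    u=325+10+int(np.argmax(np.convolve(seg[10:40].astype(float),np.ones(8),'same'))); print(u,onz(K,T,(u,r),.205,True).round(4))
```

```text
170 [93, 93, 92, 91, 91, 90, 94, 116, 142, 161, 176, 188, 196, 202, 207, 212, 211, 194, 158, 130, 124, 115, 109, 106, 105, 107, 107, 106, 106, 116]
349 [0.6411 0.0242 0.205 ]
195 [91, 92, 92, 91, 92, 101, 124, 148, 165, 180, 191, 198, 203, 211, 214, 206, 181, 137, 132, 141, 142, 142, 141, 140, 138, 138, 139, 139, 136, 123]
348 [0.643  0.0013 0.205 ]
220 [93, 92, 91, 93, 111, 135, 157, 173, 186, 195, 201, 208, 212, 210, 190, 145, 133, 139, 142, 142, 141, 140, 139, 140, 140, 140, 137, 123, 109, 106]
346 [ 0.6442 -0.0227  0.205 ]
```

```bash
python3 -c "
from plant import *
print(sign_off())"
```

```text
the job is handed in; nothing more can be done
None
```

I finished the job and handed it in at about 23 s of the 72 s allowed; the system reports no verdict.

- **Drawer out:** I gripped the bar and pulled until the force rose and the drawer stopped moving. At that point the bar was at x = 0.476 m.
- **Weight moved:** I gripped it by its knob and lowered it into the white dish until it touched the floor (about 9 N), then let go. The last pictures show it upright near the middle of the dish.
- **Drawer shut:** I pushed it to its hard stop. After release the bar measured x ≈ 0.643 m, against 0.642 m expected when shut, so they agree to about 1 mm.
- **Other things:** the rings were lying in their compartment just before I closed the drawer, but I could not see them afterwards. The plug dish and tumbler look undisturbed. The tub was not in the last crop I viewed, but the arm never went near it.

No check failed. The earlier rough dish estimates from the two fixed cameras differed by up to 27 mm. I therefore placed by the close wrist-camera fit, which gave a 74.5 mm rim radius against 75 mm stated.

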